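# Dock the kit carrier and stack its sorting trays

## Robot

A 6-joint arm with a two-finger parallel gripper is mounted at the origin on the work surface. World frame = base frame: x ahead of the robot, y to its left, z up, the work surface at z = 0. Lengths are in mm, angles in rad, forces in N, time in s.
With the tool pointing down it reaches from about 400 to 825 mm from the base axis. Payload 7 kg.
Tool frame: the origin (TCP) lies at the very end of the fingers, on their centre line; the grasp point (between the pads) lies 19 mm behind it; z points along the fingers, y is the line along which they close (so a half turn about z gives the same grasp; the last joint's range is limited). The gripper opens to 85 mm and grips with 20 to 120 N. Pads are 22 mm wide; open, the fingers measure 114 mm over their backs; the gripper's body (76 mm by 85 mm) begins 54 mm behind the grasp point. The pads swing forward as they close: fully open they stand 13 mm farther back than shut.
Start: joints at [1.439, 0.359, 0.012, 0, -1.224, -0.288], TCP at [275.121, 616.363, 201.202] pointing down, gripper open.
Joint ranges: [-3.07, 3.07], [-1.43, 2.12], [-1.02, 1.25], [-3.03, 1.67], [-3.05, -0], [-3.03, 3.03]. Speed limits (rad/s): [2.39, 2.39, 3.01, 3.14, 3.14, 3.14].

## Interface

Orientations are given as a rotation vector (axis times angle).
In Python, from plant import get_state, read_camera, get_calibration, sign_off gives the robot as it stands.
- The arm moves only by the tool move_arm, never from a script. Its argument "deltas" is a list of rows, each a list of 5 numbers: the shift along the tool's x, y, z in mm, then the turn about the tool's z in degrees, then the closure, from -1 (fully open) to 1 (shut). In form: [[tx, ty, tz, roll, claw], ...]. A call has 1 to 20 rows; each row is the pose to reach, as a shift and turn from the pose commanded when the call began, along the tool's axes at that moment; what a row does not reach only later rows make up. A row lasts 1/8 s, in which the tool goes at most 62.5 mm and 10.7 degrees, less where a joint would pass 70% of its speed; a pose out of reach is approached as far as the arm can. A call with a gripper value outside its range is refused whole. The fingers move at their own pace and stop on an object; the grip force is fixed at half the most. Time passes only in rows, so rows that repeat a pose let the fingers close. It gives the time, the measured TCP pose, the force, the opening and the grip force at its end, in the units of the state.
- get_state(): the state, without advancing time (a new reading comes with each control period).
- read_camera(name): name is "scene" or "top" or "wrist"; returns the picture (480x640x3 uint8, red, green, blue); there is no depth.
- get_calibration(name): a dict with "camera_matrix" (3x3 intrinsics, pixels), "R" (3x3) and "t" (3): a world point X has camera coordinates R X + t; the wrist camera has in their place "tool_from_camera" (4x4, takes a point from camera to tool coordinates, whose origin is the TCP and whose axes are the flange's). Camera axes: x right, y down, z forward; pixel columns grow to the right and rows downward; lengths in mm; the calibration is good to about 2 mm. A picture is of the moment at which its call begins: read the wrist's pose just before it. get_calibration takes no time and is no camera call.
- sign_off(): hands the job in; it is judged then, once.
The state is a dict: "time_s": time; "joint_positions": joint angles; "joint_vel": joint speeds; "joint_torque": joint torques, N m; "ee_pos": TCP position; "ee_rot": TCP orientation; "ft_force": force on the tool from outside, world axes, zero at the start; "torque": the same for the moment, N m; "finger_gap": finger opening in mm; "grasp_force": force on a finger pad.
Only numpy, scipy, OpenCV 4.12 (cv2) and the standard library are available. Lean on these libraries where they do the work, as an engineer would, in place of code of your own. Each camera call takes 0.05 s, during which the arm holds its last target. There are 200 camera calls.

## Task

Set up the class's kit tower on its dock. Lay the straightedge flush against the dock's plain end face (the end nearer the robot), roughly centred, as the parking stop for the rover; settle the carrier's three ball feet fully home in the dock's cone, groove and flat seats; and stack all the sorting trays that are there on the carrier in any order, every corner hole over its own post and each tray sitting flat on what is below. Leave the white hub, the wheel and the jar where they are.

Things in the scene. Friction and masses are not known exactly. Their poses are not given: they have to be found in the camera images.
- dock: fixed aluminium plate, 185 (x) x 140 (y) x 18 mm, on the table; origin on its underside, z up. Plain end face, towards the robot, at x = -95 mm; far end x = +90, sides y = +-70. On top stand three steel seats for the carrier's 22 mm ball feet (see the points). Carrier fully home: same x, y and yaw as the dock, its origin 22.1 mm above the dock's
- cone_seat (a point): centre of the seated ball in the cone: an eight-sided funnel, mouth 36 mm wide, rim 38 mm above the table, walls 50 degrees steep; dock frame (-50, 45, 33.1) mm
- groove_seat (a point): centre of the seated ball in the V groove: as wide, high and steep as the cone, 50 mm long, running along the dock's y; dock frame (-50, -45, 33.1) mm
- flat_seat (a point): centre of the ball resting on the flat seat: a disc 38 mm wide, top 22 mm above the table; dock frame (66, 0, 33.1) mm
- carrier: loose grey carrier, 0.75 kg. Origin: mid plate in plan, level with the undersides of its 3 ball feet; z up. Plate 122 (x) x 112 (y), z 30-38 mm, a tongue 32 wide out to x = +84. Black handle block in the middle: 60 (x) x 14 (y), z 38-64. Four posts at (+-50, +-45): 20 mm thick up to a shoulder at z = 72, then a pin 10 mm thick to z = 134, tapering to a 3 mm tip at z = 144
- foot_cone (a point): centre of the 22 mm ball foot for the cone, under a post, carrier frame (-50, 45, 11) mm
- foot_groove (a point): centre of the 22 mm ball foot for the groove, under a post, carrier frame (-50, -45, 11) mm
- foot_flat (a point): centre of the 22 mm ball foot for the flat seat, under the tongue, carrier frame (66, 0, 11) mm
- tray0: red tray, 0.2 kg, 126 (x) x 116 (y) x 28 mm, may be absent. Origin: centre of underside. Floor 6 mm with four 14 mm square through holes at (+-50, +-45); 3 mm walls and a divider along x (y = 0), 10 mm thick, all to z = 28: grip the divider. Parts inside are fixed, under 9 mm tall. On the carrier, x along its x (either way), trays sit at carrier z = 72 (on the shoulders), 100, 128 mm (rim on rim)
- tray1: red tray, 0.2 kg, 126 (x) x 116 (y) x 28 mm, may be absent. Origin: centre of underside. Floor 6 mm with four 14 mm square through holes at (+-50, +-45); 3 mm walls and a divider along x (y = 0), 10 mm thick, all to z = 28: grip the divider. Parts inside are fixed, under 9 mm tall. On the carrier, x along its x (either way), trays sit at carrier z = 72 (on the shoulders), 100, 128 mm (rim on rim)
- tray2: red tray, 0.2 kg, 126 (x) x 116 (y) x 28 mm, may be absent. Origin: centre of underside. Floor 6 mm with four 14 mm square through holes at (+-50, +-45); 3 mm walls and a divider along x (y = 0), 10 mm thick, all to z = 28: grip the divider. Parts inside are fixed, under 9 mm tall. On the carrier, x along its x (either way), trays sit at carrier z = 72 (on the shoulders), 100, 128 mm (rim on rim)
- straightedge: loose steel straightedge, 0.35 kg: flat bar 160 (x) x 32 (y) x 14 mm high, with a black grip block on its middle, 24 (x) x 18 (y) mm, z 14-46. Origin: centre of the underside, z up. Flush against the dock's end face its origin is at dock x = -111 mm and its x runs along the dock's y
- hub: loose white electronics hub, 66 x 52 x 34 mm, to be left alone; origin: centre of the underside
- wheel: loose black rubber-tyred wheel lying flat, 68 mm across, 26 mm high, to be left alone; origin: centre of the underside
- jar: loose closed jar, 60 mm across, 80 mm high, to be left alone; origin: centre of the underside
There are look-alikes about, which are no part of the job. Of the things shaped like the carrier, the grey one is meant.

How it is judged:
By the outcome, as a careful person would: the job done as asked, in the order asked, and still so for the second after the job is handed in, with the robot touching nothing.
Of tray0, tray1, tray2 only 2 to 3 are there at a start; the rules pass over those that are not, and their reading is None.
At some moment in a run one of straightedge, tray0, tray1, tray2 may be knocked a few centimetres aside while the robot is not near it.
It also fails if it takes over 210 s, if anything falls off the work surface, if the arm or the gripper's body presses on something with over 40 N, if the wrist force passes 120 N, or if a joint passes its speed limit or range.

## Working session

There is one attempt and no reset: what is moved stays moved. The work goes in short steps, Python scripts to look and compute and a tool call to move; the robot and the scene stay as the last step left them, time stands still between calls to the robot, and variables do not carry over. Pictures are saved under pics/ and viewed, at most 14 in all, crops included, and the job is handed in when it is done.

Besides the shell and the picture viewer there is one more tool, called as a command line: name --pt "numbers of a row" for each row, then --argument value for the rest. move_arm: Moves the arm, as the interface text tells. Its arguments: {"type":"object","properties":{"deltas":{"type":"array"}},"required":["deltas"]}

```bash
ls; mkdir -p pics
python3 - <<'E'
from plant import *
import cv2,numpy as np
s=get_state();print(s)
for n in ("top","scene"):
    c=get_calibration(n);print(n,c)
    cv2.imwrite(f"pics/{n}0.png",read_camera(n)[:,:,::-1])
print(get_calibration("wrist"))
E
```

```text
pics
{'time_s': 0.0, 'joint_positions': array([ 1.43908705e+00,  3.59387594e-01,  1.10612059e-02, -3.34950689e-04,
       -1.22407910e+00, -2.88115511e-01]), 'joint_vel': array([ 1.30340031e-04, -4.45032352e-04, -1.09275994e-03,  5.78741491e-05,
        6.54846986e-04,  1.61848130e-04]), 'joint_torque': array([ 2.79530534e-03, -5.83324206e+01,  2.93420166e+01,  6.93638742e+00,
       -5.87636547e-03,  2.79053687e-07]), 'ee_pos': array([274.93932412, 615.89782703, 200.26701156]), 'ee_rot': array([ 3.07100167e+00, -6.54462660e-01, -2.95551470e-04]), 'ft_force': array([-1.12614042,  0.71299771, -0.22972476]), 'torque': array([-0.02250971,  0.01335659,  0.0145805 ]), 'grasp_force': 0.0, 'finger_gap': 85.13553516713507}
top {'camera_matrix': array([[530.84856308,   0.        , 305.52160372],
       [  0.        , 530.84856308, 235.99824724],
       [  0.        ,   0.        ,   1.        ]]), 'R': array([[-0.00269373, -0.99994912, -0.00972146],
       [-0.99405494,  0.00373575, -0.10881554],
       [ 0.10884632,  0.00937054, -0.99401442]]), 't': array([ -26.03670085,  523.61131884, 1177.
[... 235 characters left out ...]
93728 ],
       [ 0.47728273,  0.48992115, -0.72950563],
       [-0.5291382 , -0.50255998, -0.6837004 ]]), 't': array([ 403.06585454, -197.11139957, 1473.3723899 ])}
{'camera_matrix': array([[411.56825624,   0.        , 319.67198079],
       [  0.        , 411.56825624, 239.79695598],
       [  0.        ,   0.        ,   1.        ]]), 'tool_from_camera': array([[ 1.83475877e-04, -9.47307432e-01, -3.20325766e-01,
         8.25019755e+01],
       [ 9.99999674e-01,  4.25865478e-04, -6.86643842e-04,
        -2.89997653e-01],
       [ 7.86878500e-04, -3.20325536e-01,  9.47307200e-01,
        -1.71272891e+02],
       [ 0.00000000e+00,  0.00000000e+00,  0.00000000e+00,
         1.00000000e+00]])}
```

View pics/top0.png

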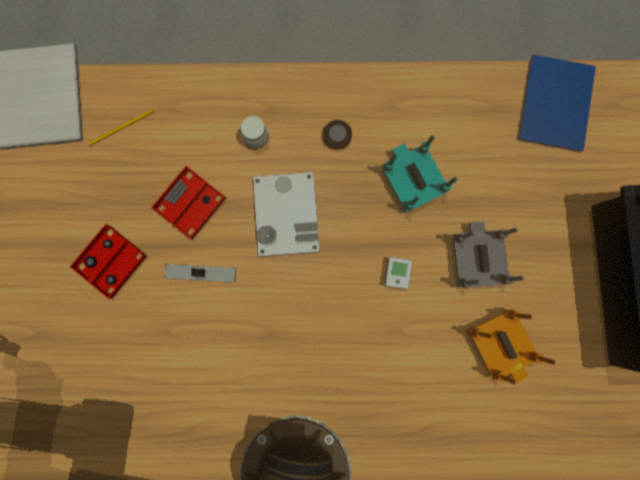

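View pics/scene0.png

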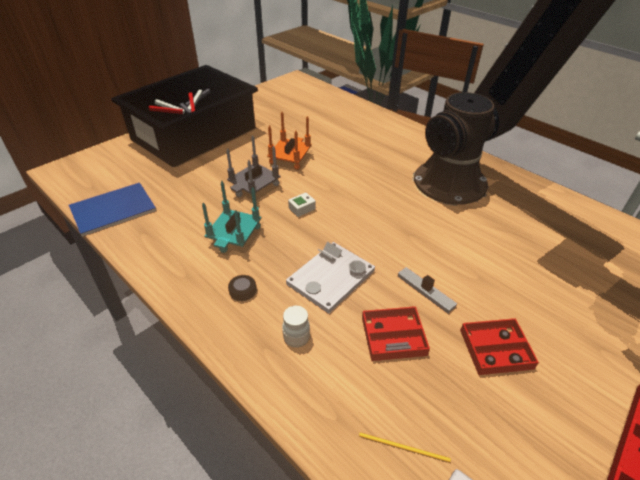

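The top view shows the dock at (286,213), the straightedge at (200,273), two trays at (189,203) and (109,261), and the grey carrier at (480,257). It also shows teal and orange look-alikes. The scene view has another red object at its right edge, about (630,430). Next I'll get coarse positions.

```bash
cat > h.py <<'E'
from plant import *
import cv2,numpy as np
from scipy.spatial.transform import Rotation as Ro
def snap(n,f=None):
    s=get_state();im=read_camera(n);c=get_calibration(n);K=c["camera_matrix"]
    if n=="wrist":
        T=np.eye(4);T[:3,:3]=Ro.from_rotvec(s["ee_rot"]).as_matrix();T[:3,3]=s["ee_pos"]
        T=T@c["tool_from_camera"];Rw,o=T[:3,:3],T[:3,3]
    else: Rw,o=c["R"].T,-c["R"].T@c["t"]
    if f: cv2.imwrite(f,im[:,:,::-1])
    def cast(uv,z):
        uv=np.atleast_2d(np.float64(uv));d=np.c_[uv,np.ones(len(uv))]@np.linalg.inv(K).T@Rw.T
        return (o+d*((z-o[2])/d[:,2])[:,None])[:,:2]
    def proj(P):
        q=(np.atleast_2d(P)-o)@Rw@K.T; return q[:,:2]/q[:,2:]
    return im,cast,proj
def hsv(im): return cv2.cvtColor(im,cv2.COLOR_RGB2HSV)
def redmask(im):
    h=hsv(im);return (((h[...,0]<8)|(h[...,0]>172))&(h[...,1]>170)&(h[...,2]>60)).astype(np.uint8)*255
def blobs(m,amin):
    m=cv2.morphologyEx(m,cv2.MORPH_CLOSE,np.ones((5,5)))
    cs=cv2.findContours(m,cv2.RETR_EXTERNAL,cv2.CHAIN_APPROX_NONE)[0]
    return [c[:,0] for c in cs if cv2.contourArea(c)>amin]
def rect(c,cast,z):
    "centre, (long, short), angle of long side in deg (-90..90)"
    (x,y),(w,h),a=cv2.minAreaRect(cast(c,z).astype(np.float32))
    if w<h: w,h,a=h,w,a+90
    return np.round([x,y,w,h,(a+90)%180-90],1)
def togo(P,ang):
    "tool-axis shift to world P (TCP) and roll so the tool y axis lies along world angle ang (deg, mod 180)"
    s=get_state();R=Ro.from_rotvec(s["ee_rot"]).as_matrix();d=R.T@(np.array(P)-s["ee_pos"])
    cur=np.degrees(np.arctan2(R[1,1],R[0,1]));r=-((ang-cur+90)%180-90)
    print("shift",np.round(d,1),"roll",round(r,1),"or",round(r-180*np.sign(r),1),"cur y-angle",round(cur,1),"j6",s["joint_positions"][5].round(2))
E
python3 - <<'E'
from h import *
im,cast,proj=snap("top")
for c in blobs(redmask(im),400): print("tray",rect(c,cast,28))
h=hsv(im)
def pts(x0,y0,x1,y1,cond):
    m=np.zeros(h.shape[:2],np.uint8);m[y0:y1,x0:x1]=cond[y0:y1,x0:x1]*255;return m
g=(h[...,1]<60)&(h[...,2]>110)
for b,z in (((245,165,328,262),18),((155,258,240,288),14)):
    for c in blobs(pts(*b,g),200): print("grey",rect(c,cast,z))
print("seats cone,groove,flat",cast([[266,235],[305,232],[283,184]],33))
print("carrier handle",cast([[482,258]],64),"tongue",cast([[476,229]],38))
im,cast,proj=snap("scene");print("red right",cast([[612,478],[639,395]],20))
E
```

```text
tray [468.6 421.2 126.4 120.7 -38.4]
tray [603.  241.4 124.5 118.9 -38.4]
grey [577.1  18.6 185.5 139.8   4.2]
grey [442.1 214.7 158.6  30.4  86.6]
seats cone,groove,flat [[525.63657719  61.72999727]
 [532.1380781  -26.61119617]
 [642.89993649  23.44040442]]
carrier handle [[ 469.78281362 -413.8501106 ]] tongue [[ 536.87184817 -411.31026543]]
red right [[579.69225495 710.1709149 ]
 [377.09053996 690.61671933]]
```

Run:
```python
from h import *
im,cast,proj=snap("wrist","pics/w0.png")
for c in blobs(redmask(im),400): print("red",rect(c,cast,28),c.min(0),c.max(0))
```

```text
red [417.1 805.8 242.1 171.9 -84.4] [0 0] [218 289]
```

View pics/w0.png

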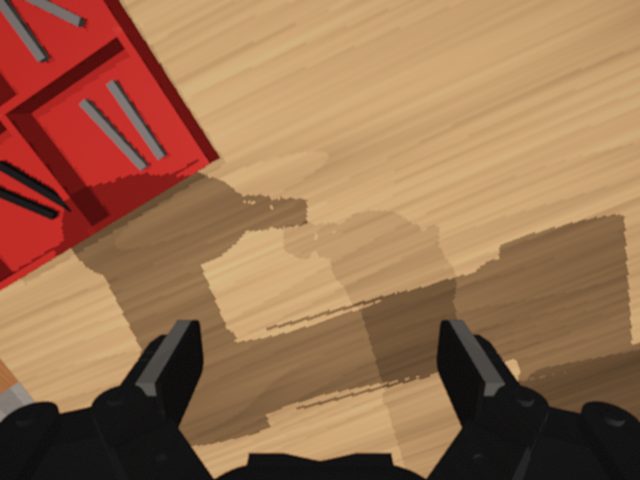

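The red object is a large compartment bin, not a tray, so there are two trays. I'll go to the straightedge first.

Run:
```python
from h import *
togo([442,215,200],86.6)
```

```text
shift [316.  298.2   1. ] roll -20.7 or 159.3 cur y-angle -114.1 j6 -0.29
```

move_arm --pt "40 37 0 -5 -1" --pt "80 75 0 -10 -1" --pt "120 112 0 -15 -1" --pt "160 150 0 -20 -1" --pt "200 187 0 -20.7 -1" --pt "240 225 0 -20.7 -1" --pt "280 262 0 -20.7 -1" --pt "316 298 0 -20.7 -1" --pt "316 298 0 -20.7 -1" --pt "316 298 0 -20.7 -1" --pt "316 298 0 -20.7 -1"

```text
time_s: 1.62
ee_pos: [442.0, 216.3, 201.2]
ee_rot: [-3.14, 0.09, 0.0]
ft_force: [0.6, 0.3, -0.4]
finger_gap: 85.5
grasp_force: 0.0
```

Run:
```python
from h import *
im,cast,proj=snap("wrist","pics/w1.png")
print(get_state()["ee_pos"])
P=[[442,215,0]]
print(proj(P))
```

```text
[441.9586694  216.36774033 201.11439471]
[[321.62771699 195.31081305]]
```

View pics/w1.png

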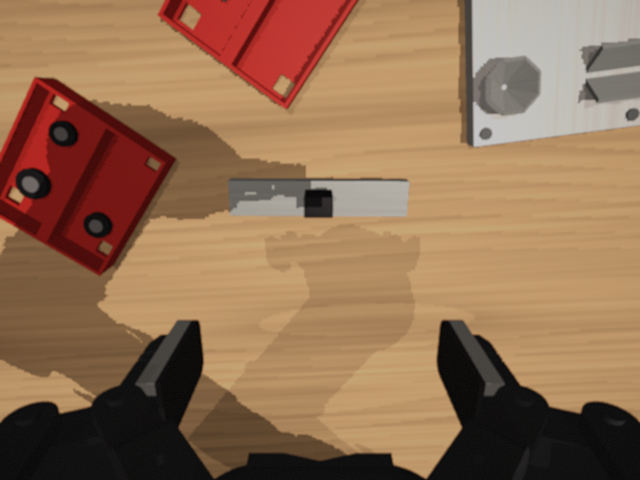

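The straightedge's bar spans (229–408, 180–216) and its black block is at (318,203). The near tray is at (85,175), with the dock's corner at the upper right.

Run:
```python
from h import *
im,cast,proj=snap("wrist")
h=hsv(im);m=((h[...,1]<70)&(h[...,2]>60)).astype(np.uint8);m[:170]=0;m[225:]=0;m[:,:222]=0;m[:,415:]=0
m[(im.max(2)<60)]=0
m[178:220,300:336]|=(im.max(2)<50)[178:220,300:336].astype(np.uint8)
c=max(blobs(m*255,500),key=len);print(c.min(0),c.max(0));r=rect(c,cast,14);print(r)
k=((im.max(2)<50)).astype(np.uint8)*255;k[:185]=0;k[222:]=0;k[:,:298]=0;k[:,340:]=0
for c in blobs(k,100):print(c.min(0),c.max(0),rect(c,cast,46),rect(c,cast,14))
for v in (184,213):print(cast([[229,v],[408,v]],14))
togo([r[0],r[1],70],r[4])
```

```text
[228 179] [409 216]
[443.  218.  159.3  33.5  86.7]
[305 190] [331 215] [446.3 218.   21.3  20.8  86.7] [438.6 218.6  23.4  22.8  86.7]
[[459.76621835 295.69455113]
 [450.8333477  138.62913933]]
[[433.58560982 299.04783009]
 [424.45400883 138.32261159]]
shift [  1.   -1.7 131.1] roll 0.0 or -180.0 cur y-angle -93.3 j6 0.66
```

move_arm --pt "0 -1.7 50 0 -1" --pt "0 -1.7 100 0 -1" --pt "0 -1.7 140 0 -1" --pt "0 -1.7 165 0 -1" --pt "0 -1.7 183 0 -1" --pt "0 -1.7 183 0 -1" --pt "0 -1.7 183 0 1" --pt "0 -1.7 183 0 1" --pt "0 -1.7 183 0 1" --pt "0 -1.7 183 0 1" --pt "0 -1.7 183 0 1" --pt "0 -1.7 183 0 1" --pt "0 -1.7 183 0 1" --pt "0 -1.7 183 0 1"

```text
time_s: 3.48
ee_pos: [442.3, 217.1, 18.2]
ee_rot: [3.14, -0.092, -0.0]
ft_force: [0.3, 0.1, 0.3]
finger_gap: 0.1
grasp_force: 0.0
```

The fingers closed on nothing, so the straightedge may have been knocked aside. I'll rise and look.

move_arm --pt "0 0 -5 0 -1" --pt "0 0 -5 0 -1" --pt "0 0 -5 0 -1" --pt "0 0 -60 0 -1" --pt "0 0 -120 0 -1" --pt "0 0 -183 0 -1" --pt "0 0 -183 0 -1" --pt "0 0 -183 0 -1"

```text
time_s: 4.47
ee_pos: [442.0, 217.0, 201.1]
ee_rot: [-3.14, 0.092, 0.0]
ft_force: [-0.2, -0.5, -0.6]
finger_gap: 85.1
grasp_force: 0.0
```

Run:
```python
from h import *
snap("wrist","pics/w2.png"); print(get_state()["ee_pos"])
```

```text
[441.64197417 216.67168952 200.22363141]
```

View pics/w2.png

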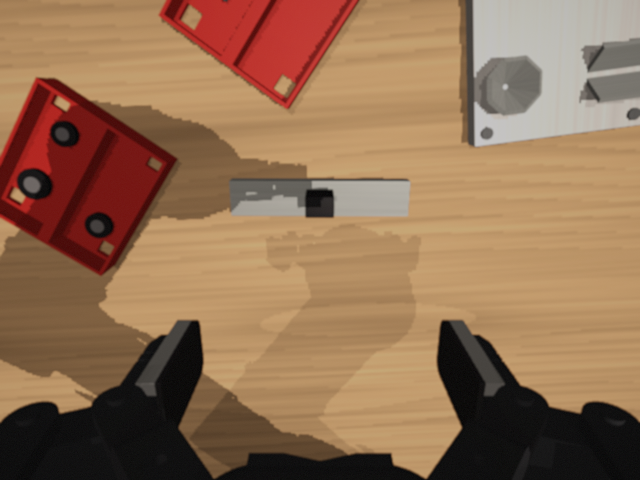

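The straightedge has not moved: the block is still at (319,203). So the fingers missed it. I'll go down again and look from close up.

move_arm --pt "0 0 60 0 -1" --pt "0 0 120 0 -1" --pt "0 0 160 0 -1" --pt "0 0 183 0 -1" --pt "0 0 183 0 0" --pt "0 0 183 0 0" --pt "0 0 183 0 0" --pt "0 0 183 0 0"

```text
time_s: 5.52
ee_pos: [442.7, 217.6, 19.1]
ee_rot: [-3.139, 0.092, -0.002]
ft_force: [-0.6, 0.5, 0.0]
finger_gap: 42.8
grasp_force: 0.0
```

Run:
```python
from h import *
a=snap("wrist")[0]; b=snap("scene")[0][200:350,360:500]
b=cv2.resize(b,(448,480));cv2.imwrite("pics/w3.png",cv2.resize(np.hstack([a,b])[:,:,::-1],None,fx=.7,fy=.7))
s=get_state();print(s["ee_pos"],s["finger_gap"],s["joint_positions"])
```

```text
[442.56639714 217.43435986  18.85707137] 42.875390485835354 [ 8.56172228e-01  2.65726397e-01 -6.13298680e-01 -1.59020877e-05
 -6.90408001e-01  6.56177670e-01]
```

View pics/w3.png

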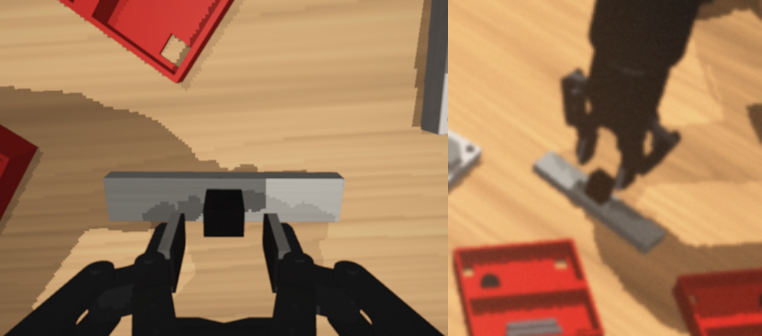

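The block sits in front of and below the fingertips. At a 42.9 mm gap the pads subtend about 117 px, which puts the tips roughly 30–35 mm short of the stated TCP. I'll lower carefully and close.

move_arm --pt "0 0 5 0 0" --pt "0 0 10 0 0" --pt "0 0 14 0 0" --pt "0 0 14 0 1" --pt "0 0 14 0 1" --pt "0 0 14 0 1" --pt "0 0 14 0 1" --pt "0 0 14 0 1"

```text
time_s: 6.62
ee_pos: [442.2, 217.0, 4.1]
ee_rot: [3.14, -0.092, -0.0]
ft_force: [0.3, 0.1, -2.6]
finger_gap: 22.0
grasp_force: 59.0
```

move_arm --pt "0 0 0 0 0" --pt "0 0 0 0 0" --pt "0 0 0 0 0" --pt "0 0 4 0 0" --pt "0 0 8 0 0" --pt "0 0 8 0 0.4" --pt "0 0 8 0 0.4" --pt "0 0 8 0 0.4"

```text
time_s: 7.62
ee_pos: [442.4, 217.2, -3.7]
ee_rot: [-3.14, 0.092, -0.0]
ft_force: [0.7, 1.0, -0.0]
finger_gap: 25.6
grasp_force: 0.0
```

Run:
```python
from h import *
a=snap("wrist")[0]; b=snap("scene")[0][230:320,390:480]
b=cv2.resize(b,(480,480));cv2.imwrite("pics/w4.png",cv2.resize(np.hstack([a,b])[:,:,::-1],None,fx=.7,fy=.7))
s=get_state();print(s["ee_pos"],s["finger_gap"],s["ft_force"])
```

```text
[442.35657482 217.1780746   -3.71548553] 25.84488255119099 [ 0.33845996 -0.83178572  0.23031048]
```

View pics/w4.png

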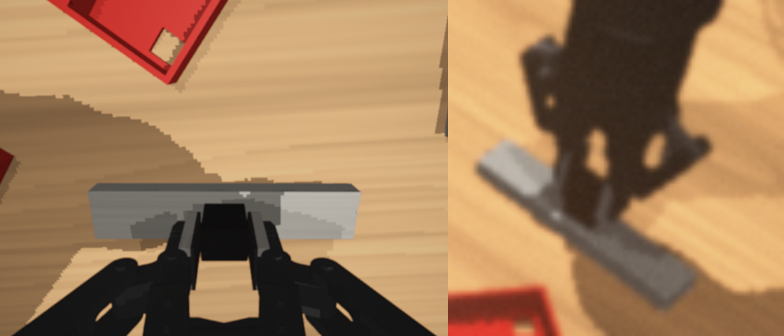

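move_arm --pt "0 0 3 0 0.4" --pt "0 0 6 0 0.4" --pt "0 0 6 0 1" --pt "0 0 6 0 1" --pt "0 0 6 0 1" --pt "0 0 6 0 1" --pt "0 0 6 0 1" --pt "0 0 -10 0 1" --pt "0 0 -30 0 1" --pt "0 0 -30 0 1"

```text
time_s: 8.98
ee_pos: [443.1, 218.0, 27.3]
ee_rot: [-3.138, 0.091, -0.003]
ft_force: [-0.6, 0.6, -3.9]
finger_gap: 22.9
grasp_force: 59.5
```

Run:
```python
from h import *
a=np.radians(4.2);u=np.array([np.cos(a),np.sin(a)]);D=np.array([577.1,18.6])+2.5*u
P=D-126*u;print(D,P);togo([*P,26],94.2)
```

```text
[579.59328619  18.78309549] [453.93166206   9.55508265]
shift [ 22.9 207.5   0.9] roll -7.5 or 172.5 cur y-angle -93.3 j6 0.66
```

move_arm --pt "0 25 0 0 1" --pt "3 60 0 -2 1" --pt "8 100 0 -4 1" --pt "13 140 0 -6 1" --pt "18 175 0 -7.5 1" --pt "23 207 0 -7.5 1" --pt "23 207 0 -7.5 1" --pt "23 207 0 -7.5 1" --pt "23 207 0 -7.5 1"

```text
time_s: 10.1
ee_pos: [453.0, 9.5, 26.0]
ee_rot: [3.139, 0.115, -0.001]
ft_force: [0.2, -0.1, -3.4]
finger_gap: 22.7
grasp_force: 59.8
```

Run:
```python
from h import *
im,cast,proj=snap("wrist","pics/w5.png");s=get_state();print(s["ee_pos"],s["finger_gap"])
togo([454,9.6,26],94.2)
```

```text
[453.04553993   9.59693525  26.03352588] 22.852276951286285
shift [1.  0.1 0. ] roll -0.0 or 180.0 cur y-angle -85.8 j6 1.19
```

View pics/w5.png

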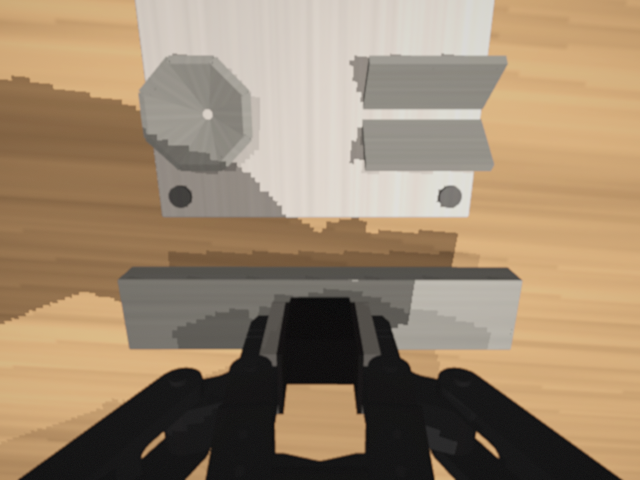

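The bar at (320,310) is parallel to the dock's end edge at row 217 and centred on it. I'll lower it and approach the face.

move_arm --pt "0 0 15 0 1" --pt "0 0 30 0 1" --pt "0 0 35 0 1" --pt "0 0 35.5 0 1" --pt "5 0 35.5 0 1" --pt "10 0 35.5 0 1" --pt "13 0 35.5 0 1" --pt "14 0 35.5 0 1" --pt "14 0 35.5 0 1"

```text
time_s: 11.28
ee_pos: [467.1, 10.1, -9.3]
ee_rot: [3.14, 0.113, -0.0]
ft_force: [-0.3, 0.2, -2.9]
finger_gap: 23.0
grasp_force: 59.8
```

move_arm --pt "1 0 0 0 1" --pt "2 0 0 0 1" --pt "2 0 0 0 1"

```text
time_s: 11.65
ee_pos: [469.2, 10.3, -9.3]
ee_rot: [3.14, 0.114, -0.0]
ft_force: [-1.3, 0.2, -3.2]
finger_gap: 22.8
grasp_force: 59.8
```

move_arm --pt "1 0 0 0 1" --pt "2 0 0 0 1" --pt "2 0 0 0 1"

```text
time_s: 12.02
ee_pos: [469.4, 9.9, -9.8]
ee_rot: [3.139, 0.113, -0.005]
ft_force: [-5.2, 2.1, -1.1]
finger_gap: 22.8
grasp_force: 60.1
```

move_arm --pt "1 0 0 0 1" --pt "1 0 1 0 1" --pt "1 0 1 0 1"

```text
time_s: 12.4
ee_pos: [469.4, 9.7, -10.1]
ee_rot: [3.138, 0.113, -0.007]
ft_force: [-12.3, 2.7, 13.5]
finger_gap: 22.9
grasp_force: 62.1
```

move_arm --pt "1 0 0.5 0 0.2" --pt "1 0 0.5 0 0" --pt "1 0 0.5 0 0" --pt "1 0 0.5 0 0" --pt "0 0 -40 0 0" --pt "0 0 -90 0 0" --pt "0 0 -150 0 -0.5" --pt "0 0 -190 0 -1" --pt "0 0 -190 0 -1" --pt "0 0 -190 0 -1"

```text
time_s: 13.65
ee_pos: [471.7, 10.5, 179.2]
ee_rot: [-3.139, -0.113, 0.001]
ft_force: [0.7, 0.2, -0.7]
finger_gap: 85.5
grasp_force: 0.0
```

Run:
```python
from h import *
im,cast,proj=snap("wrist","pics/w6.png");print(get_state()["ee_pos"])
togo([470,-414,230],0)
```

```text
[471.38044223  10.33441044 178.66601229]
shift [-32.  423.1 -51.2] roll -85.9 or 94.1 cur y-angle -85.9 j6 1.2
```

View pics/w6.png

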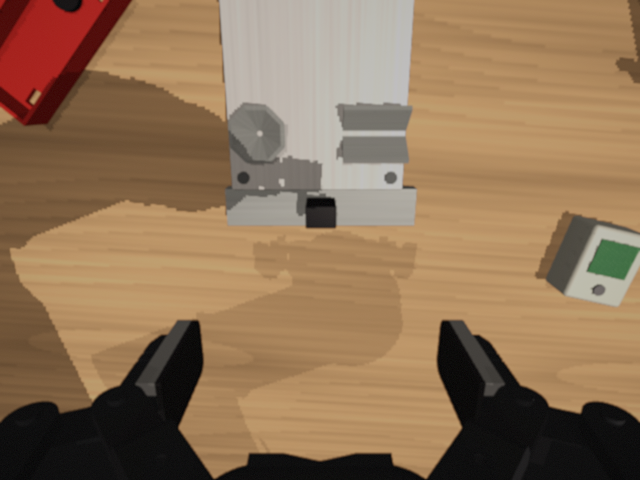

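The straightedge lies flush along the dock's end edge, at columns 227–414 against the dock's 228–404. Next is the carrier.

move_arm --pt "-5 50 -25 1.9 -1" --pt "-10 105 -51 1.9 -1" --pt "-13 160 -51 1.9 -1" --pt "-16 215 -51 1.9 -1" --pt "-20 270 -51 1.9 -1" --pt "-24 325 -51 1.9 -1" --pt "-28 380 -51 1.9 -1" --pt "-32 423 -51 1.9 -1" --pt "-32 423 -51 1.9 -1" --pt "-32 423 -51 1.9 -1" --pt "-32 423 -51 1.9 -1"

```text
time_s: 15.08
ee_pos: [470.8, -412.7, 230.3]
ee_rot: [-3.141, -0.063, 0.001]
ft_force: [0.4, 0.2, -0.1]
finger_gap: 85.2
grasp_force: 0.0
```

Run:
```python
from h import *
im,cast,proj=snap("wrist","pics/w7.png");s=get_state();print(s["ee_pos"],s["joint_positions"])
togo([470,-414,230],92.2)
```

```text
[ 471.0046049  -412.71048514  230.66630448] [-4.08307016e-01  2.62493960e-01 -5.72292021e-02 -8.32794768e-05
 -1.25121054e+00  2.01960824e+00]
shift [-1.1  1.2  0.7] roll 0.1 or -179.9 cur y-angle -87.7 j6 2.02
```

View pics/w7.png

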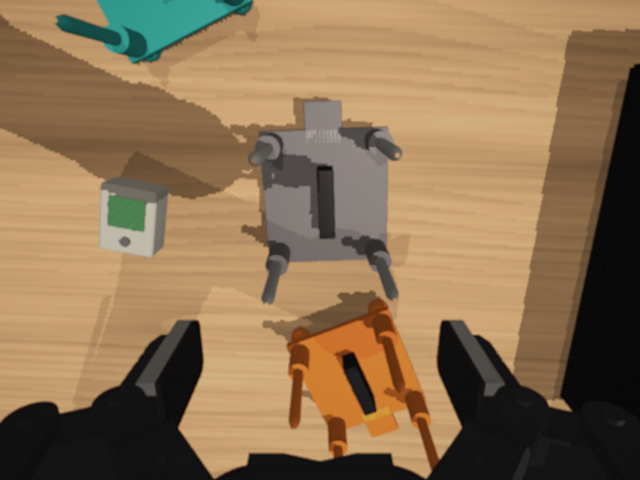

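The grey carrier's plate spans about (262–388, 128–260) and its black handle (317–335, 166–238). The orange look-alike is just behind it.

Run:
```python
from h import *
im,cast,proj=snap("wrist")
k=(im.max(2)<55).astype(np.uint8)*255;k[:155]=0;k[250:]=0;k[:,:305]=0;k[:,345:]=0
for c in blobs(k,200): print("handle",c.min(0),c.max(0),rect(c,cast,64))
h=hsv(im);g=((h[...,1]<55)&(h[...,2]>60)&(h[...,2]<190)).astype(np.uint8)
# plate rear edge & sides: last grey row for clear columns, side cols on rows
for col in (300,340,360):
    r=np.flatnonzero(g[200:275,col])+200;print("rear",col,r.max(),cast([[col,r.max()+.5]],38))
for row in (190,210,225):
    q=np.flatnonzero(g[row,240:410])+240;print("side",row,q.min(),q.max(),cast([[q.min()-.5,row],[q.max()+.5,row]],38).round(1).tolist())
q=g[90:125,290:355];print("tongue rows/cols",np.argwhere(q).min(0)+[90,290],np.argwhere(q).max(0)+[90,290])
for v in (100,104,128,133):print(v,cast([[322,v]],38))
```

```text
handle [317 166] [333 237] [ 472.7 -416.5   61.6   12.5    4.9]
rear 300 260 [[ 409.20921419 -396.00633878]]
rear 340 259 [[ 411.7845972  -433.89620921]]
rear 360 258 [[ 413.57763598 -452.77802236]]
side 190 264 386 [[475.7, -361.6], [480.2, -471.8]]
side 210 265 386 [[457.3, -362.4], [461.8, -473.5]]
side 225 267 385 [[443.1, -364.2], [447.6, -473.9]]
tongue rows/cols [101 304] [124 341]
100 [[ 554.23119058 -410.75165965]]
104 [[ 551.05354272 -410.88670226]]
128 [[ 531.58630041 -411.71401457]]
133 [[ 527.4418663  -411.89014334]]
```

Run:
```python
from h import *
togo([472.3,-416.4,13],94.6)
```

```text
shift [  1.    3.7 217.9] roll -2.3 or 177.7 cur y-angle -87.7 j6 2.02
```

move_arm --pt "1 3.7 20 -2.3 -0.4" --pt "1 3.7 50 -2.3 -0.4" --pt "1 3.7 90 -2.3 -0.4" --pt "1 3.7 130 -2.3 -0.4" --pt "1 3.7 170 -2.3 -0.4" --pt "1 3.7 195 -2.3 -0.4" --pt "1 3.7 207 -2.3 -0.4" --pt "1 3.7 207 -2.3 -0.4"

```text
time_s: 16.18
ee_pos: [472.0, -416.9, 23.6]
ee_rot: [-3.139, -0.126, 0.001]
ft_force: [0.2, 0.0, -0.1]
finger_gap: 60.1
grasp_force: 0.0
```

move_arm --pt "0 0 5 0 -0.4" --pt "0 0 10 0 -0.4" --pt "0 0 10 0 1" --pt "0 0 10 0 1" --pt "0 0 10 0 1" --pt "0 0 10 0 1" --pt "0 0 10 0 1" --pt "0 0 10 0 1" --pt "0 0 10 0 1"

```text
time_s: 17.3
ee_pos: [472.1, -417.5, 14.1]
ee_rot: [3.139, 0.125, 0.001]
ft_force: [-0.4, 1.2, 5.6]
finger_gap: 12.4
grasp_force: 61.7
```

move_arm --pt "0 0 -5 0 1" --pt "0 0 -15 0 1" --pt "0 0 -40 0 1" --pt "0 0 -70 0 1" --pt "0 0 -110 0 1" --pt "0 0 -120 0 1" --pt "0 0 -120 0 1"

```text
time_s: 18.18
ee_pos: [471.8, -417.0, 133.3]
ee_rot: [-3.139, -0.124, -0.001]
ft_force: [0.9, 0.3, -7.2]
finger_gap: 12.4
grasp_force: 60.2
```

Run:
```python
from h import *
togo([472,19,134],94.2);togo([579.6,18.8,134],94.2)
```

```text
shift [ 3.460e+01 -4.346e+02 -4.000e-01] roll 0.3 or -179.7 cur y-angle -85.5 j6 2.06
shift [ 1.419e+02 -4.259e+02 -4.000e-01] roll 0.3 or -179.7 cur y-angle -85.5 j6 2.06
```

move_arm --pt "2 -20 0 0 1" --pt "5 -65 0 0 1" --pt "9 -115 0 0 1" --pt "13 -165 0 0 1" --pt "17 -215 0 0 1" --pt "21 -265 0 0 1" --pt "25 -315 0 0 1" --pt "40 -360 0 0 1" --pt "75 -400 0 0 1" --pt "115 -425 0 0 1" --pt "140 -426 0 0 1" --pt "142 -426 0 0.3 1" --pt "142 -426 0 0.3 1" --pt "142 -426 0 0.3 1" --pt "142 -426 0 0.3 1"

```text
time_s: 20.05
ee_pos: [579.1, 18.3, 133.8]
ee_rot: [-3.139, -0.116, -0.0]
ft_force: [0.1, -0.0, -7.0]
finger_gap: 12.3
grasp_force: 60.4
```

Run:
```python
from h import *
im,cast,proj=snap("wrist");s=get_state();print(s["ee_pos"],s["finger_gap"],s["joint_positions"])
im2,c2,p2=snap("top")
v=np.vstack([cv2.resize(im,(480,360)),cv2.resize(im2[150:280,200:380],(480,346))[:240]])
cv2.imwrite("pics/w8.png",v[:,:,::-1]);cv2.imwrite("pics/raw_w8.png",im[:,:,::-1])
a=np.radians(4.2);u=np.array([np.cos(a),np.sin(a)]);n=np.array([-u[1],u[0]])
D=np.array([579.6,18.8])
for x,y,z in((-50,45,38),(-50,-45,38),(66,0,22),(90,70,18),(90,-70,18)):print((x,y),proj([*(D+x*u+y*n),z]).round(0))
```

```text
[579.34047839  18.3745238  133.96430364] 12.465478696504253 [ 3.68920657e-01  2.55930117e-01 -2.96885571e-01 -6.66829862e-05
 -1.01759700e+00  1.27581675e+00]
(-50, 45) [[257. 295.]]
(-50, -45) [[382. 295.]]
(66, 0) [[320. 126.]]
(90, 70) [[213.  88.]]
(90, -70) [[427.  88.]]
```

View pics/w8.png

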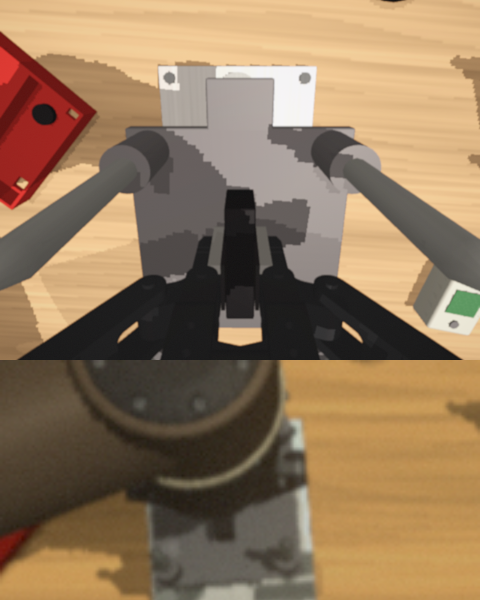

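Run:
```python
from h import *
_,cast,proj=snap("wrist");im=cv2.imread("pics/raw_w8.png")[:,:,::-1]
h=hsv(im)
d=((h[...,1]<45)&(h[...,2]>90)).astype(np.uint8)
for row in (95,100,105,112):
    q=np.flatnonzero(d[row,150:480])+150
    w=cast([[q.min()-.5,row],[q.max()+.5,row]],18);print(row,q.min(),q.max(),w.round(1).tolist(),np.linalg.norm(w[1]-w[0]).round(1))
for col in (240,260,390,410):
    q=np.flatnonzero(d[60:160,col])+60;w=cast([[col,q.min()-.5]],18)[0];print("far",col,q.min(),w.round(1))
g=((h[...,1]<60)&(h[...,2]>50)&(h[...,2]<200)).astype(np.uint8)
for z in (157,158,159):
  w=cast([[170,170.5],[472,170.5]],z);print(z,w.round(1).tolist(),np.linalg.norm(w[1]-w[0]).round(1), "tongue",cast([[277,104],[364,104]],z).round(1).tolist())
```

```text
95 211 421 [[660.2, 96.9], [670.5, -41.6]] 139.0
100 211 421 [[657.1, 97.0], [667.4, -42.1]] 139.5
105 212 420 [[654.0, 96.3], [664.2, -41.9]] 138.7
112 212 420 [[649.5, 96.4], [659.8, -42.6]] 139.4
far 240 88 [666.3  77.6]
far 260 88 [667.3  64.5]
far 390 88 [673.6 -20.4]
far 410 88 [674.5 -33.4]
157 [[634.2, 76.8], [642.2, -31.6]] 108.7 tongue [[659.7, 39.3], [661.9, 9.6]]
158 [[634.4, 76.4], [642.4, -31.2]] 107.9 tongue [[659.8, 39.2], [661.9, 9.7]]
159 [[634.5, 76.1], [642.5, -30.8]] 107.2 tongue [[659.8, 39.1], [661.9, 9.8]]
```

The wrist view puts the carrier's centre about 2.5 mm and 3 mm off the dock's. I'll correct that and lower.

move_arm --pt "2.4 -3 10 0 1" --pt "2.4 -3 30 0 1" --pt "2.4 -3 50 0 1" --pt "2.4 -3 65 0 1" --pt "2.4 -3 75 0 1" --pt "2.4 -3 82 0 1" --pt "2.4 -3 86 0 1" --pt "2.4 -3 88 0 1" --pt "2.4 -3 88 0 1"

```text
time_s: 21.32
ee_pos: [582.1, 21.8, 45.9]
ee_rot: [-3.139, -0.116, -0.001]
ft_force: [-0.7, 1.3, -7.5]
finger_gap: 12.7
grasp_force: 60.4
```

move_arm --pt "0 0 2 0 1" --pt "0 0 4 0 1" --pt "0 0 6 0 1" --pt "0 0 7 0 1" --pt "0 0 7 0 1"

```text
time_s: 21.95
ee_pos: [581.8, 21.7, 38.6]
ee_rot: [3.139, 0.116, -0.0]
ft_force: [-0.4, -0.4, -7.4]
finger_gap: 12.5
grasp_force: 60.4
```

move_arm --pt "0 0 1 0 1" --pt "0 0 2 0 1" --pt "0 0 2 0 1"

```text
time_s: 22.32
ee_pos: [582.1, 21.7, 36.8]
ee_rot: [3.139, 0.117, 0.0]
ft_force: [-0.3, -1.1, -5.9]
finger_gap: 12.6
grasp_force: 60.6
```

move_arm --pt "0 0 1 0 1" --pt "0 0 1 0 1"

```text
time_s: 22.58
ee_pos: [582.2, 21.6, 36.4]
ee_rot: [3.139, 0.117, 0.001]
ft_force: [-1.4, -2.3, 1.7]
finger_gap: 12.3
grasp_force: 61.7
```

move_arm --pt "0 0 1 0 1" --pt "0 0 1 0 1"

```text
time_s: 22.82
ee_pos: [582.3, 21.6, 36.3]
ee_rot: [3.139, 0.117, 0.002]
ft_force: [-4.3, -1.7, 11.5]
finger_gap: 12.7
grasp_force: 62.9
```

move_arm --pt "0 0 0 0 0.3" --pt "0 0 0 0 0.2" --pt "0 0 0 0 0.2" --pt "0 0 -20 0 0.2" --pt "0 0 -60 0 0.2" --pt "0 0 -110 0 0.2" --pt "0 0 -160 0 0.2" --pt "0 0 -205 0 0.2" --pt "0 0 -205 0 0.2" --pt "0 0 -205 0 0.2"

```text
time_s: 24.08
ee_pos: [581.6, 21.9, 239.2]
ee_rot: [-3.139, -0.116, 0.001]
ft_force: [0.1, -0.2, -1.6]
finger_gap: 34.5
grasp_force: 0.0
```

Run:
```python
from h import *
im,cast,proj=snap("wrist","pics/w9.png");s=get_state();print(s["ee_pos"],s["ee_rot"])
a=np.radians(4.2);u=np.array([np.cos(a),np.sin(a)]);n=np.array([-u[1],u[0]])
D=np.array([580.2,21.5])
for x in(-50,50):
  for y in (-45,45):
    for z in (94,166):print((x,y,z),proj([*(D+x*u+y*n),z]).round(0))
```

```text
[581.26632947  21.71953006 238.53334648] [ 3.13937061e+00  1.16237910e-01 -2.59842030e-03]
(-50, -45, 94) [[375. 271.]]
(-50, -45, 166) [[388. 313.]]
(-50, 45, 94) [[267. 271.]]
(-50, 45, 166) [[253. 313.]]
(50, -45, 94) [[380. 148.]]
(50, -45, 166) [[397. 162.]]
(50, 45, 94) [[261. 148.]]
(50, 45, 166) [[245. 162.]]
```

View pics/w9.png

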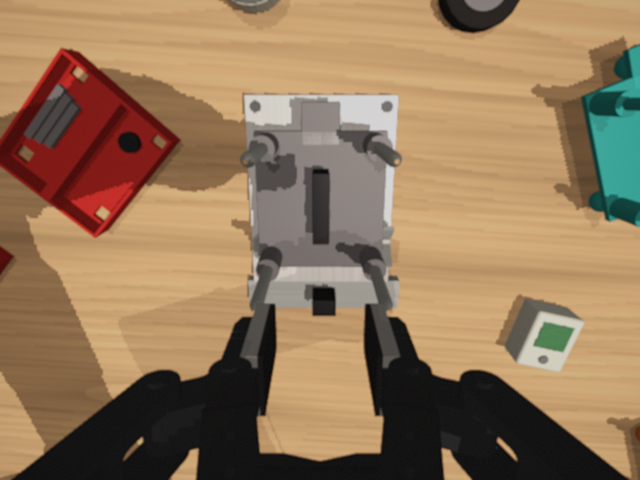

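The carrier sits square on the dock: the front pin tips are at (245,160) and (398,158), close to the predicted positions. Next is the nearer tray.

Run:
```python
from h import *
im,cast,proj=snap("wrist")
for c in blobs(redmask(im),3000): print("tray",rect(c,cast,28),c.min(0),c.max(0))
togo([603,241,200],51.6)
```

```text
tray [607.3 241.7 133.3 121.1 -38.7] [ 0 48] [178 236]
shift [  38.1 -217.1   38.1] roll 42.6 or -137.4 cur y-angle -85.8 j6 1.27
```

move_arm --pt "6 -30 0 0 0" --pt "12 -70 0 10 0" --pt "18 -110 0 20 0" --pt "25 -150 10 30 0" --pt "32 -190 20 40 0" --pt "38 -217 38 42.6 0" --pt "38 -217 38 42.6 0" --pt "38 -217 38 42.6 0" --pt "38 -217 38 42.6 0"

```text
time_s: 25.3
ee_pos: [603.9, 240.2, 202.2]
ee_rot: [-2.967, 1.032, -0.001]
ft_force: [-1.1, 0.4, 0.2]
finger_gap: 42.7
grasp_force: 0.0
```

```bash
cat > tray.py <<'E'
from h import *
im,cast,proj=snap("wrist");s=get_state();print(s["ee_pos"])
m=redmask(im)
for c in blobs(m,8000):
    print(c.min(0),c.max(0),rect(c,cast,28))
    q=cv2.approxPolyDP(c.reshape(-1,1,2),12,True)[:,0];print("poly",q.tolist(),cast(q,28).round(1).tolist())
    # corner holes = non-red blobs inside
    f=np.zeros(m.shape,np.uint8);cv2.drawContours(f,[cv2.convexHull(c)],-1,255,-1)
    f=cv2.erode(f,np.ones((7,7)));h=hsv(im)
    k=((h[...,0]>10)&(h[...,0]<30)&(h[...,1]>30)&(f>0)).astype(np.uint8)*255
    for b in blobs(k,60): print("hole px",b.mean(0).round(0),"w",cast([b.mean(0)],6).round(1)[0],cv2.contourArea(b))
E
python3 tray.py
```

```text
[603.94015438 240.23127194 202.31804171]
[244 128] [383 271] [606.4 245.5 125.6 114.9 -38.6]
poly [[245, 129], [252, 270], [376, 271], [383, 130]] [[689.4, 250.6], [592.8, 328.2], [522.1, 240.4], [619.2, 163.2]]
hole px [361. 249.] w [539.7 241.6] 132.0
hole px [268. 249.] w [595.4 310.9] 140.0
hole px [365. 142.] w [617.2 179.7] 201.5
hole px [263. 142.] w [672.9 249.3] 213.5
```

Run:
```python
from h import *
togo([606.3,245.4,-16],51.5)
```

```text
shift [ -1.4  -5.4 218.3] roll 0.1 or -179.9 cur y-angle -128.4 j6 0.22
```

move_arm --pt "-1.4 -5.4 40 0 0" --pt "-1.4 -5.4 90 0 0" --pt "-1.4 -5.4 140 0 0" --pt "-1.4 -5.4 185 0 0" --pt "-1.4 -5.4 205 0 0" --pt "-1.4 -5.4 212 0 0" --pt "-1.4 -5.4 218 0 0" --pt "-1.4 -5.4 218 0 0"

```text
time_s: 26.35
ee_pos: [606.4, 246.2, -15.5]
ee_rot: [-2.966, 1.032, -0.001]
ft_force: [-0.0, 0.1, -0.0]
finger_gap: 42.6
grasp_force: 0.0
```

move_arm --pt "0 0 0 0 1" --pt "0 0 0 0 1" --pt "0 0 0 0 1" --pt "0 0 0 0 1" --pt "0 0 0 0 1" --pt "0 0 0 0 1"

```text
time_s: 27.1
ee_pos: [606.4, 246.3, -15.3]
ee_rot: [-2.967, 1.031, -0.001]
ft_force: [-1.2, 0.0, 5.8]
finger_gap: 8.2
grasp_force: 62.3
```

move_arm --pt "0 0 -10 0 1" --pt "0 0 -40 0 1" --pt "0 0 -90 0 1" --pt "0 0 -150 0 1" --pt "0 0 -203 0 1" --pt "0 0 -203 0 1" --pt "0 0 -203 0 1" --pt "0 0 -203 0 1"

```text
time_s: 28.1
ee_pos: [605.0, 245.5, 184.9]
ee_rot: [2.965, -1.031, -0.003]
ft_force: [-0.6, 0.4, -2.1]
finger_gap: 8.3
grasp_force: 61.2
```

```bash
cat > held.py <<'E'
from h import *
import sys
zb=float(sys.argv[1])  # tray underside height in hand
im,cast,proj=snap("wrist");s=get_state();R=Ro.from_rotvec(s["ee_rot"]).as_matrix()
m=redmask(im);c=max(blobs(m,8000),key=cv2.contourArea)
q=cv2.approxPolyDP(c.reshape(-1,1,2),12,True)[:,0];print(s["ee_pos"],s["finger_gap"],"poly",q.tolist())
w=cast(q,zb+28)
print("corners in tool xy",((w-s["ee_pos"][:2])@R[:2,:2]).round(1).tolist())
E
python3 held.py 203;python3 -c "
from h import *
togo([580.8,21.5,188],94.2)"
```

```text
[605.18324246 245.5701171  184.90780714] 8.060847411864554 poly [[137, 168], [168, 387], [194, 370], [181, 249], [253, 256], [259, 359], [270, 322], [305, 301], [299, 456], [341, 455], [336, 300], [368, 320], [386, 371], [439, 367], [472, 388], [503, 168]]
corners in tool xy [[63.0, -55.7], [-16.6, -55.7], [-9.3, -45.5], [36.9, -45.2], [34.5, -22.0], [-4.7, -21.9], [10.2, -17.5], [18.2, -5.3], [-49.1, -8.4], [-48.6, 8.0], [18.6, 5.2], [10.9, 16.2], [-9.9, 23.5], [-8.2, 42.5], [-17.3, 55.4], [63.0, 55.2]]
shift [119.9 190.8  -2.6] roll -42.6 or 137.4 cur y-angle -128.4 j6 0.22
```

move_arm --pt "20 32 -2 -8 1" --pt "40 64 -3 -16 1" --pt "60 96 -3 -24 1" --pt "80 128 -3 -32 1" --pt "100 160 -3 -40 1" --pt "112 180 -3 -42.6 1" --pt "120 191 -3 -42.6 1" --pt "120 191 -3 -42.6 1" --pt "120 191 -3 -42.6 1" --pt "120 191 -3 -42.6 1"

```text
time_s: 29.4
ee_pos: [581.7, 22.6, 189.5]
ee_rot: [3.139, 0.117, -0.0]
ft_force: [0.2, 0.2, -1.9]
finger_gap: 8.0
grasp_force: 61.2
```

Run:
```python
from h import *
togo([580.8,21.5,79],94.2)
im,cast,proj=snap("wrist")
cv2.imwrite("pics/raw10.png",im[:,:,::-1])
```

```text
shift [ -0.9   1.  110.5] roll 0.1 or -179.9 cur y-angle -85.7 j6 1.27
```

move_arm --pt "-0.9 1 10 0 1" --pt "-0.9 1 20 0 1" --pt "-0.9 1 30 0 1" --pt "-0.9 1 36 0 1" --pt "-0.9 1 42 0 1" --pt "-0.9 1 48 0 1" --pt "-0.9 1 52 0 1" --pt "-0.9 1 52 0 1"

```text
time_s: 30.45
ee_pos: [580.6, 20.7, 137.4]
ee_rot: [3.139, 0.116, -0.001]
ft_force: [-0.7, 0.3, -2.4]
finger_gap: 8.1
grasp_force: 61.2
```

Run:
```python
from h import *
im,cast,proj=snap("wrist","pics/w10.png");print(get_state()["ee_pos"],get_state()["ft_force"])
```

```text
[580.77215944  20.74271216 137.70049863] [ 0.23834514 -0.1390395  -2.1347401 ]
```

View pics/w10.png

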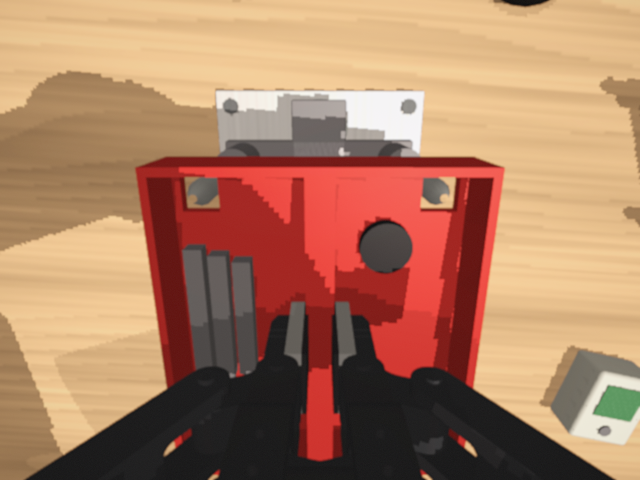

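Both front pins are well inside their holes, at (200,192) and (440,192). I'll keep lowering.

move_arm --pt "0 0 8 0 1" --pt "0 0 16 0 1" --pt "0 0 24 0 1" --pt "0 0 32 0 1" --pt "0 0 40 0 1" --pt "0 0 48 0 1" --pt "0 0 54 0 1" --pt "0 0 54 0 1"

```text
time_s: 31.5
ee_pos: [580.4, 20.7, 83.1]
ee_rot: [3.139, 0.116, -0.001]
ft_force: [0.6, -0.1, -0.9]
finger_gap: 8.4
grasp_force: 61.2
```

move_arm --pt "0 0 2 0 1" --pt "0 0 4 0 1" --pt "0 0 4 0 1"

```text
time_s: 31.88
ee_pos: [580.7, 20.7, 79.7]
ee_rot: [-3.139, -0.116, 0.0]
ft_force: [0.1, -0.3, -2.1]
finger_gap: 8.5
grasp_force: 61.2
```

move_arm --pt "0 0 1 0 1" --pt "0 0 2 0 1" --pt "0 0 2 0 1"

```text
time_s: 32.25
ee_pos: [581.0, 20.7, 78.6]
ee_rot: [3.139, 0.117, 0.001]
ft_force: [-2.3, 0.6, 5.0]
finger_gap: 8.3
grasp_force: 62.1
```

move_arm --pt "0 0 0 0 0.5" --pt "0 0 0 0 0.4" --pt "0 0 0 0 0.4" --pt "0 0 -10 0 0.4" --pt "0 0 -50 0 0.3" --pt "0 0 -100 0 0.2" --pt "0 0 -150 0 0" --pt "0 0 -150 0 0"

```text
time_s: 33.25
ee_pos: [583.3, 21.1, 233.3]
ee_rot: [-3.138, -0.117, -0.014]
ft_force: [1.0, 1.2, -0.8]
finger_gap: 42.9
grasp_force: 0.0
```

Run:
```python
from h import *
im,cast,proj=snap("top")
for c in blobs(redmask(im),400): print("tray",rect(c,cast,28),c.mean(0))
togo([470,424,200],51.6)
```

```text
tray [580.4  22.3 123.7 107.1 -85.7] [280.60995851 213.06639004]
shift [ -81.8 -410.1   30.7] roll 42.6 or -137.4 cur y-angle -85.8 j6 1.27
```

move_arm --pt "-10 -50 0 6 0" --pt "-20 -100 0 12 0" --pt "-30 -150 0 18 0" --pt "-40 -200 0 24 0" --pt "-50 -250 10 30 0" --pt "-60 -300 20 36 0" --pt "-70 -350 30 42 0" --pt "-82 -410 31 42.6 0" --pt "-82 -410 31 42.6 0" --pt "-82 -410 31 42.6 0" --pt "-82 -410 31 42.6 0"

```text
time_s: 34.67
ee_pos: [468.8, 422.5, 196.5]
ee_rot: [2.966, -1.033, -0.0]
ft_force: [0.0, -0.2, -0.0]
finger_gap: 42.4
grasp_force: 0.0
```

```bash
python3 tray.py
python3 - <<'E'
from h import *
im,cast,proj=snap("top")
for c in blobs(redmask(im),300): print("top",rect(c,cast,28),c.mean(0))
E
```

```text
[468.94989608 422.45362863 196.77189299]
[  0 271] [135 479] [470.4 746.1 252.2 128.2 -52.4]
poly [[0, 271], [0, 358], [78, 371], [30, 372], [61, 394], [52, 404], [0, 368], [6, 479], [135, 373]] [[598.1, 685.5], [540.8, 759.8], [484.1, 712.2], [512.5, 749.9], [476.6, 746.4], [474.2, 763.0], [533.6, 769.1], [440.2, 880.0], [447.9, 670.2]]
[243 128] [385 273] [471.3 427.6 125.6 114.8 -38.5]
poly [[243, 130], [251, 272], [377, 273], [385, 131]] [[554.3, 433.5], [457.9, 510.2], [387.0, 422.3], [483.1, 345.0]]
hole px [362. 251.] w [404.4 423.9] 137.5
hole px [267. 251.] w [459.9 492.9] 153.0
hole px [366. 143.] w [481.7 361.9] 207.5
hole px [262. 142.] w [537.4 431.4] 219.0
top [468.5 421.1 126.6 120.9 -38.5] [105.15841584 261.24752475]
top [595.9  22.4 138.4 123.1   4.6] [282.04583333 203.13333333]
```

Run:
```python
from h import *
togo([470.85,427.5,-16],51.5)
```

```text
shift [ -1.7  -5.  212.9] roll 0.1 or -179.9 cur y-angle -128.4 j6 -0.14
```

move_arm --pt "-1.7 -5 40 0 0.3" --pt "-1.7 -5 90 0 0.3" --pt "-1.7 -5 140 0 0.3" --pt "-1.7 -5 180 0 0.3" --pt "-1.7 -5 200 0 0.3" --pt "-1.7 -5 207 0 0.3" --pt "-1.7 -5 212 0 0.3" --pt "-1.7 -5 212 0 0.3"

```text
time_s: 35.78
ee_pos: [470.8, 428.8, -14.6]
ee_rot: [-2.966, 1.032, -0.0]
ft_force: [-0.7, -0.1, 1.1]
finger_gap: 29.7
grasp_force: 0.0
```

move_arm --pt "0 0 0 0 1" --pt "0 0 0 0 1" --pt "0 0 0 0 1" --pt "0 0 0 0 1" --pt "0 0 0 0 1" --pt "0 0 0 0 1"

```text
time_s: 36.52
ee_pos: [470.7, 429.0, -14.1]
ee_rot: [-2.966, 1.031, -0.001]
ft_force: [-0.5, -1.2, 6.5]
finger_gap: 8.0
grasp_force: 61.2
```

move_arm --pt "0 0 -10 0 1" --pt "0 0 -40 0 1" --pt "0 0 -90 0 1" --pt "0 0 -150 0 1" --pt "0 0 -203 0 1" --pt "0 0 -203 0 1" --pt "0 0 -203 0 1" --pt "0 0 -203 0 1"

```text
time_s: 37.52
ee_pos: [469.7, 427.7, 186.0]
ee_rot: [2.965, -1.031, -0.002]
ft_force: [-0.5, 0.5, -1.8]
finger_gap: 8.4
grasp_force: 60.2
```

```bash
python3 held.py 203 | cut -c1-400;python3 -c "
from h import *
togo([581,21,189],94.2)"
```

```text
[469.8031021  427.78593239 186.01110645] 7.822151981724409 poly [[139, 165], [169, 386], [228, 341], [264, 348], [292, 300], [308, 314], [299, 456], [341, 455], [335, 300], [368, 320], [376, 350], [472, 386], [502, 166]]
corners in tool xy [[63.7, -55.5], [-17.1, -55.8], [1.9, -32.7], [-1.0, -20.2], [18.0, -9.8], [12.6, -4.4], [-50.3, -8.5], [-49.8, 8.0], [18.0, 4.8], [10.3, 16.4], [-1.8, 19.7], [-17.3, 55.8], [63.4, 55.4]]
shift [339.6 250.   -2.2] roll -42.6 or 137.4 cur y-angle -128.4 j6 -0.14
```

move_arm --pt "34 25 -2 -4 1" --pt "70 52 -3 -9 1" --pt "110 81 -3 -14 1" --pt "150 110 -3 -19 1" --pt "190 140 -3 -24 1" --pt "230 169 -3 -29 1" --pt "270 199 -3 -34 1" --pt "305 225 -3 -39 1" --pt "328 241 -3 -42.6 1" --pt "339 250 -3 -42.6 1" --pt "339 250 -3 -42.6 1" --pt "339 250 -3 -42.6 1" --pt "339 250 -3 -42.6 1"

```text
time_s: 39.2
ee_pos: [581.0, 23.0, 190.7]
ee_rot: [-3.139, -0.118, 0.0]
ft_force: [0.0, -1.0, -1.5]
finger_gap: 8.3
grasp_force: 60.1
```

```bash
python3 -c "
from h import *
togo([580.6,20.9,107],94.2)"
```

```text
shift [-0.5  2.1 83.7] roll 0.1 or -179.9 cur y-angle -85.7 j6 1.27
```

move_arm --pt "-0.5 2.1 10 0 1" --pt "-0.5 2.1 20 0 1" --pt "-0.5 2.1 30 0 1" --pt "-0.5 2.1 36 0 1" --pt "-0.5 2.1 42 0 1" --pt "-0.5 2.1 48 0 1" --pt "-0.5 2.1 52 0 1" --pt "-0.5 2.1 52 0 1"

```text
time_s: 40.2
ee_pos: [580.6, 19.9, 138.4]
ee_rot: [3.139, 0.116, -0.001]
ft_force: [0.4, -0.4, -2.4]
finger_gap: 8.1
grasp_force: 60.1
```

move_arm --pt "0 0 7 0 1" --pt "0 0 14 0 1" --pt "0 0 20 0 1" --pt "0 0 25 0 1" --pt "0 0 28 0 1" --pt "0 0 28 0 1"

```text
time_s: 40.95
ee_pos: [580.7, 20.0, 110.4]
ee_rot: [3.139, 0.116, -0.001]
ft_force: [0.1, 0.2, -3.1]
finger_gap: 8.0
grasp_force: 60.1
```

move_arm --pt "0 -0.8 1 0 1" --pt "0 -0.8 2 0 1" --pt "0 -0.8 3 0 1" --pt "0 -0.8 3 0 1"

```text
time_s: 41.45
ee_pos: [580.7, 20.8, 107.8]
ee_rot: [3.139, 0.116, 0.0]
ft_force: [-0.3, 0.0, -1.8]
finger_gap: 8.1
grasp_force: 60.2
```

move_arm --pt "0 0 1 0 1" --pt "0 0 1 0 1"

```text
time_s: 41.7
ee_pos: [580.9, 20.8, 107.6]
ee_rot: [3.139, 0.117, 0.001]
ft_force: [-2.6, -0.4, 4.8]
finger_gap: 8.0
grasp_force: 61.1
```

Seated at the expected height. I'll release, rise, move clear and check.

move_arm --pt "0 0 0 0 0.5" --pt "0 0 0 0 0.4" --pt "0 0 0 0 0.4" --pt "0 0 -10 0 0.4" --pt "0 0 -50 0 0.4" --pt "0 0 -100 0 0.4" --pt "0 0 -140 0 0.4" --pt "-50 50 -150 0 0.4" --pt "-90 100 -150 0 0.4" --pt "-120 160 -150 0 0.4" --pt "-120 210 -150 0 0.4" --pt "-120 210 -150 0 0.4" --pt "-120 210 -150 0 0.4"

```text
time_s: 43.32
ee_pos: [476.5, -197.8, 257.1]
ee_rot: [-3.139, -0.114, -0.001]
ft_force: [0.5, 0.3, 0.3]
finger_gap: 25.6
grasp_force: 0.0
```

Run:
```python
from h import *
im,cast,proj=snap("top")
for c in blobs(redmask(im),300): print("top",rect(c,cast,150),c.mean(0))
s=snap("scene")[0]
v=np.hstack([cv2.resize(im[140:300,140:340],(400,320)),cv2.resize(s[170:350,250:475],(400,320))])
cv2.imwrite("pics/fin.png",v[:,:,::-1]);print(get_state()["ee_pos"],get_state()["ft_force"])
```

```text
[ 476.80224736 -196.68337478  256.96769489] [-0.05517709 -0.07386165 -0.9646743 ]
```

View pics/fin.png

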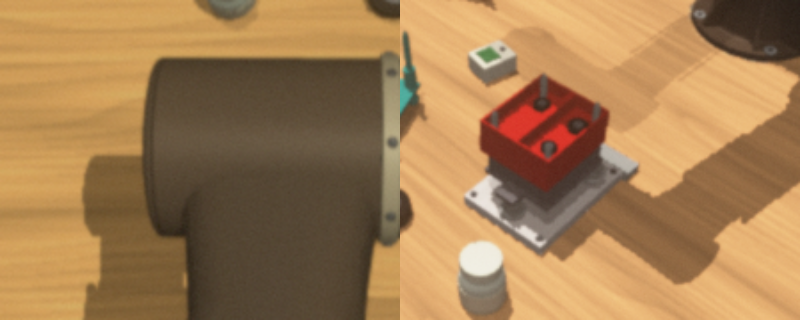

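The trays sit flat and level, with the pins showing above the rims. The arm hides the straightedge in the top view, so I'll move aside and check it numerically.

move_arm --pt "0 55 -10 0 0.4" --pt "0 110 -20 0 0.4" --pt "0 165 -20 0 0.4" --pt "0 220 -20 0 0.4" --pt "0 270 -20 0 0.4" --pt "0 270 -20 0 0.4" --pt "0 270 -20 0 0.4" --pt "0 270 -20 0 0.4"

```text
time_s: 44.42
ee_pos: [497.3, -465.3, 277.2]
ee_rot: [3.139, 0.12, 0.001]
ft_force: [0.4, -0.2, 0.2]
finger_gap: 25.5
grasp_force: 0.0
```

Run:
```python
from h import *
im,cast,proj=snap("top");h=hsv(im)
for c in blobs(redmask(im),300): print("red",rect(c,cast,150))
g=((h[...,1]<60)&(h[...,2]>90)).astype(np.uint8)*255;g[:,:235]=0;g[:,335:]=0;g[:160]=0;g[290:]=0
for c in blobs(g,100): print("grey",c.min(0),c.max(0),rect(c,cast,16))
a=np.radians(4.2);u=np.array([np.cos(a),np.sin(a)]);n=np.array([-u[1],u[0]]);D=np.array([579.6,18.8])
print("expect bar corners px",[proj([*(D+x*u+y*n),14]).round(0).tolist()[0] for x,y in((-127,80),(-127,-80),(-95,80),(-95,-80))])
```

```text
red [578.6  18.2 129.9 117.1   4.2]
grey [256 230] [324 269] [492.   10.3 157.8  79.4 -83.8]
expect bar corners px [[254.0, 270.0], [324.0, 265.0], [254.0, 256.0], [323.0, 251.0]]
```

```bash
python3 -c "from plant import *;print(sign_off())"
```

```text
the job is handed in; nothing more can be done
None
```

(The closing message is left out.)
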